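# Tuck the way-cover plate under the lapped leaf and hold it down

### The job

Refit the slideway's loose cover plate: pick it up by its rib, set it on the bed in front of the hinged leaf and slide its plain edge in under the leaf, squarely and between the two cheeks, until the leaf laps it by about 35 mm, without lifting the leaf. Then press the plate flat on the bed with a firm push of about 15 N and finish like that, still gripping the rib and pressing down: do not let go. Leave the milling cutter, the steel sleeve and the carton where they are.

Things in the scene. Friction and masses are not known exactly. Their poses are not given: they have to be found in the camera images.
- bed: Fixed steel slideway bed, slab 255 x 180 x 25 mm. Origin: on the bench, directly under the middle of the leaf's front edge. +x points in under the leaf (the way the plate is pushed), z up. Flat running face 25 mm above the origin, x = -125 to 130 mm, y = -90 to 90 mm, bare from x = -125 mm up to the leaf. A hinge block at the far end (x = 114 to 130 mm) rises 18 mm above the face.
- bed_face (a point): Point on the running face under the middle of the leaf's front edge, axes as the bed. From here, under the leaf: a cheek 7 mm high at each side from x = 10 mm on, inner faces at y = -63 and 63 mm; a stop block 7 mm high begins at x = 70 mm.
- leaf (a joint): Hinge of the leaf, rad: 0 = lying flat (its rest), positive = front edge raised (0.1 rad raises that edge about 10 mm). The leaf weighs 160 g, is held down by its weight only and is lifted easily.
- leaf_edge (a point): Middle of the front edge of the leaf, an aluminium sheet 3 mm thick, 154 mm wide, covering bed x = 0 to 106 mm, its underside 7 mm above the running face. Its first 12 mm are bent up as a lead-in: clearance there grows to about 11 mm at the very edge. About 38 mm above the bench when flat.
- cover: Loose steel cover plate, 130 mm along x, 90 mm along y, 4 mm thick, 0.31 to 0.43 kg, starts flat on the bench. Origin: centre of the underside. The +x edge is plain (it goes under the leaf); the -x edge has a flange 3 mm thick turned up 12 mm. On top stands the pull rib: 50 mm long (x = -50 to 0 mm), 12 mm thick across y, 30 mm high (top 34 mm above the underside).
- cover_edge (a point): Middle of the plate's plain edge, at the underside (cover x = +65 mm).
- cover_rib (a point): Middle of the top of the pull rib (cover x = -25 mm, 34 mm above the underside). Grip the rib across its 12 mm thickness (along the cover's y).
- cutter: Bystander: loose steel milling cutter standing on the bench, 70 mm diameter, 45 mm high. Origin: centre of the underside.
- sleeve: Bystander: loose steel sleeve standing on end, 42 mm diameter, 65 mm high. Origin: centre of the underside.
- carton: Bystander: small closed carton, 100 x 70 x 50 mm. Origin: centre of the underside.
Not all that is in view belongs to the job. Leave any pink or red look-alike of the cover alone.

How it is judged (in metres and radians):
On the way:
1. the plate's plain edge lies under the leaf, which is down (x of cover_edge in the frame of bed between 0.022 and 0.07 m and z of cover_edge in the frame of bed between 0.022 and 0.031 m and value of joint leaf below 0.03 rad and y of cover_edge in the frame of bed between -0.03 and 0.03 m), for 0.2 s.
At the end, for the whole second after the job is handed in: Plate flat on the bed (3 mm, 0.03 rad), its plain edge 22 to 50 mm in past the leaf's front edge, 19 mm of the middle, square to 0.12 rad; leaf down (below 0.02 rad); fingers still on the rib (grasp point at most 12 mm over its top); plate bears on the bed with more than 9 N (it weighs under 4.5 N) (x of cover_edge in the frame of bed between 0.022 and 0.05 m and y of cover_edge in the frame of bed between -0.019 and 0.019 m and z of cover_edge in the frame of bed between 0.022 and 0.028 m and angle between the x axis of cover and the x axis of bed, either way round below 0.12 rad and angle between cover's own z axis and vertical below 0.03 rad and value of joint leaf below 0.02 rad and contact force between cover and bed above 9 N and contact force between the fingers and cover above 3 N and linear speed of cover below 0.01 m/s and z of the grasp point in the frame of cover below 0.046 m); the arm keeps its last pose, push and grip.
It fails at once if the leaf is lifted (front edge raised by more than about 8 mm) (value of joint leaf above 0.08 rad).
It fails at once if a bystander is shifted by more than 30 mm (distance of any of cutter, sleeve, carton from where it was at the start of the episode above 0.03 m).
It also fails if it takes over 45 s, if anything falls off the work surface, if the arm or the gripper's body presses on something with over 40 N, if the wrist force passes 120 N, or if a joint passes its speed limit or range.

### The arm

A 6-joint arm with a two-finger parallel gripper is mounted at the origin on the work surface. World frame = base frame: x ahead of the robot, y to its left, z up, the work surface at z = 0. Lengths are in m, angles in degrees, forces in N, time in s.
With the tool pointing down it reaches from about 0.375 to 0.9 m from the base axis. Payload 3.1 kg.
Tool frame: the origin (TCP) lies midway between the tips of the shut fingers; the grasp point (between the pads) lies bot.hold_point_z behind it (bot.hold_point_z is the distance from the TCP to the grasp point, in m); z points along the fingers, y is the direction in which the jaws open and shut (so a half turn about z gives the same grasp; the last joint's range is limited). The gripper opens to 87 mm and grips with 3 to 60 N. Pads are 19 mm wide; open, the fingers measure 117 mm over their backs; the gripper's body (75 mm by 190 mm) begins 51 mm behind the grasp point.
Start: joints at [-85.972, 30.224, 82.088, -0, 67.689, -10.227], TCP at [0.154, -0.606, 0.195] pointing down, gripper open.
Joint ranges: [-176.69, 176.69], [-43.24, 126.21], [12.49, 139.97], [-82, 262], [0, 151.66], [-163.58, 163.58]. Speed limits (degrees/s): [159.86, 159.86, 180, 180, 180, 180].

### API

Orientations are given as a 3x3 rotation matrix whose columns are the frame's x, y, z axes.
In Python, from rig import bot, vision, hand_in gives the robot as it stands. The module is installed in compiled form; this text tells all that it offers.
- The arm moves only by the shell command python3 -m handwheel 'ROWS'. ROWS is JSON, a list of rows, each an object of numbers: "hand": the gripper's target within -1 to 1 (fully open at 1, half-way at 0, shut at -1); "dx", "dy", "dz": the shift along the world's x, y, z in cm; "wx", "wy", "wz": the turn, a rotation vector about the world's x, y, z in rad. In form: [{"hand": .., "dx": .., "dy": .., "dz": .., "wx": .., "wy": .., "wz": ..}, ...]. A call has 1 to 10 rows; each row shifts and turns the commanded pose from where the row before left it; what a row does not reach is not made up. A row lasts 1/10 s, in which the tool goes at most 50 mm and 8.59 degrees, less where a joint would pass 70% of its speed; a pose out of reach is approached as far as the arm can. A call with a gripper value outside its range is refused whole. The fingers move at their own pace and stop on an object; the grip force is fixed at half the most. Time passes only in rows, so rows that do not move let the fingers close. It gives the time, the measured TCP pose, the force and the opening at its end, in the units of the state.
- bot.read_state(): the state, without advancing time (a new reading comes with each control period).
- vision.capture(name): name is "side" or "top" or "wrist"; returns (picture, depth): 420x560x3 uint8, red, green, blue; 420x560 float32, m along the optical axis (not along the pixel's ray), 0 where there is no reading.
- vision.get_calibration(name): a dict with "fx", "fy", "cx", "cy" (pixels), "rvec" (rotation vector, rad) and "tvec" (3), from world to camera coordinates, as OpenCV has them. Camera axes: x right, y down, z forward; pixel columns grow to the right and rows downward; lengths in m; the calibration is good to about 2 mm. A picture is of the moment at which its call begins: read the wrist's pose just before it. get_calibration takes no time and is no camera call; for the wrist camera it gives the pose at the moment of the call.
- hand_in(): hands the job in, once; it reports no verdict.
The state is a dict: "time_s": time; "joint_positions": joint angles; "qvel": joint speeds; "tau": joint torques, N m; "position": TCP position; "tcp_rot": TCP orientation; "force": force on the tool from outside, world axes, zero at the start; "moment": the same for the moment, N m; "opening": opening from 0.0 (shut) to 1.0 (fully open).
Only numpy, scipy, OpenCV 4.12 (cv2) and the standard library are available. Lean on these libraries where they do the work, as an engineer would, in place of code of your own. Each camera call takes 0.05 s, during which the arm holds its last target.

## Working session

There is one attempt and no reset: what is moved stays moved. The work goes in short steps, Python scripts to look and compute and a shell command to move; the robot and the scene stay as the last step left them, time stands still between calls to the robot, and variables do not carry over. Pictures are saved under pics/ and viewed, and the job is handed in when it is done.

```bash
mkdir -p pics; python3 - <<'E'
from rig import bot, vision
import cv2, numpy as np
print(bot.read_state(), bot.hold_point_z)
for n in("side","top","wrist"):
    p,d=vision.capture(n); cv2.imwrite(f"pics/{n}0.png",p[:,:,::-1]); np.save(f"pics/{n}0.npy",d); np.save(f"pics/{n}0c.npy",p)
    print(n,vision.get_calibration(n))
E
```

```text
{'time_s': 0.0, 'joint_positions': array([-8.59726239e+01,  3.02778215e+01,  8.21574132e+01, -1.16025299e-03,
        6.76884331e+01, -1.02278083e+01]), 'qvel': array([-0.05124746,  0.00186149,  0.02709974, -0.07640971, -0.03037265,
       -0.10029406]), 'tau': array([-2.35640837e-04, -4.40044713e+01, -1.76591974e+01,  6.31859712e-02,
        5.80326165e-02, -1.71317083e-04]), 'position': array([ 0.15386063, -0.60494173,  0.19367827]), 'tcp_rot': array([[ 9.69206765e-01,  2.46248284e-01, -1.70279610e-04],
       [ 2.46248072e-01, -9.69204445e-01,  2.15176246e-03],
       [ 3.64832058e-04, -2.12743376e-03, -9.99997670e-01]]), 'force': array([-0.16775263,  1.8488239 , -0.14255383]), 'moment': array([ 0.02312895,  0.050024  , -0.02160442]), 'opening': 0.9975316226352098} 0.0187
side {'fx': 436.6487273125364, 'fy': 436.6487273125364, 'cx': 282.3109300700421, 'cy': 220.99283997938107, 'rvec': array([ 0.89590939, -2.38687183,  1.18905853]), 'tvec': array([0.40215853, 0.26244262, 0.91104191])}
top {'fx': 527.4198033317782, 'fy': 527.4198033317782, 'cx': 279.80457039766077, 'cy': 203.29760355832573, 'rvec': array([ 2.18518155, -2.16947399,  0.10068467]), 'tvec': array([-0.00312853,  0.56106849,  1.60211473])}
wrist {'fx': 342.1945539873633, 'fy': 342.1945539873633, 'cx': 279.2651576982169, 'cy': 209.61021781357067, 'rvec': array([-2.28177904,  1.77538911,  0.27234049]), 'tvec': array([-0.62434915, -0.03620113,  0.39136061])}
```

View pics/side0.png

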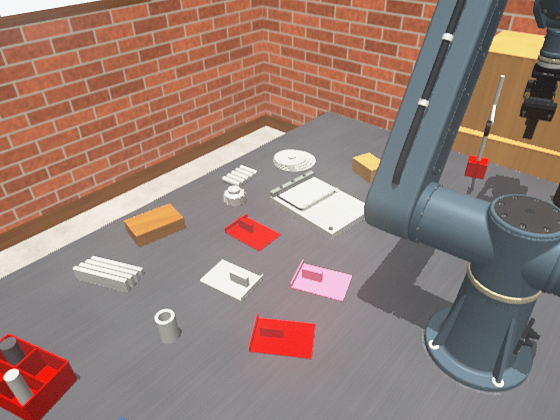

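View pics/top0.png

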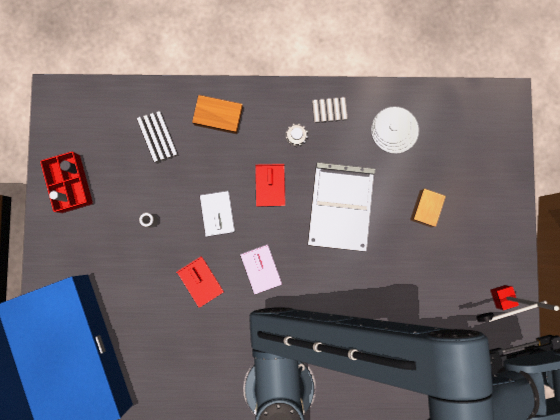

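View pics/wrist0.png

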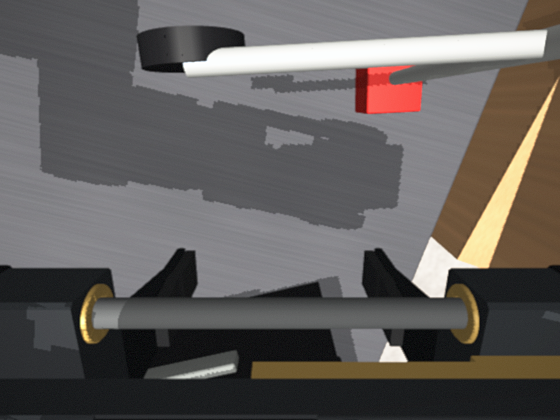

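Plate candidates in the top view: grey-white (217,214), red (270,185), red (199,282) and pink (261,270). The grey-white one fits, since it is steel and not a pink or red look-alike. The bed is at (342,207), with its hinge block at the image top. I'll confirm with an enlarged crop.

```bash
python3 - <<'E'
import cv2
t=cv2.imread("pics/top0.png")
a=cv2.resize(t[180:250,190:250],None,fx=6,fy=6,interpolation=cv2.INTER_CUBIC)
b=cv2.resize(t[155:260,300:385],None,fx=4,fy=4,interpolation=cv2.INTER_CUBIC)
import numpy as np
c=np.zeros((430,720,3),np.uint8); c[:420,:360]=a; c[:420,370:710]=b
cv2.imwrite("pics/crop0.png",c)
E
```

```text
(no output)
```

View pics/crop0.png

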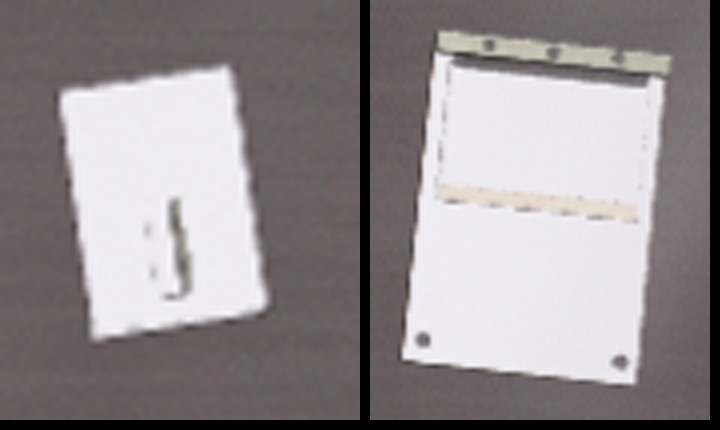

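The crop shows the grey-white plate with its rib toward the image bottom, so its plain edge faces up. The bed's bare face is at the bottom and the leaf edge is the beige strip. Next I measure both.

```bash
cat > h.py <<'E'
import numpy as np, cv2
from rig import bot, vision
def ray(cal,uv,z):
    R=cv2.Rodrigues(np.array(cal["rvec"]))[0]; t=np.array(cal["tvec"]); c=-R.T@t
    d=R.T@np.array([(uv[0]-cal["cx"])/cal["fx"],(uv[1]-cal["cy"])/cal["fy"],1.])
    return c+d*(z-c[2])/d[2]
def proj(cal,P):
    R=cv2.Rodrigues(np.array(cal["rvec"]))[0]; p=R@np.array(P)+cal["tvec"]
    return np.array([cal["fx"]*p[0]/p[2]+cal["cx"],cal["fy"]*p[1]/p[2]+cal["cy"]])
def dpt(cal,u,v,d):
    R=cv2.Rodrigues(np.array(cal["rvec"]))[0]
    p=np.array([(u-cal["cx"])/cal["fx"],(v-cal["cy"])/cal["fy"],1.])*d
    return R.T@(p-cal["tvec"])
E
python3 - <<'E'
from h import *
p=np.load("pics/top0c.npy"); d=np.load("pics/top0.npy"); cal=vision.get_calibration("top")
m=((p.min(2)>170)&(p.max(2).astype(int)-p.min(2)<25)).astype(np.uint8)
m=cv2.morphologyEx(m,cv2.MORPH_CLOSE,np.ones((5,5)))
cs,_=cv2.findContours(m,cv2.RETR_EXTERNAL,cv2.CHAIN_APPROX_NONE)
for c in cs:
    if cv2.contourArea(c)<600: continue
    r=cv2.minAreaRect(c)
    z=0.004 if r[0][0]<260 else 0.025
    b=cv2.boxPoints(r)
    W=np.array([ray(cal,q,z) for q in b])
    print(r, b.tolist()); print(W.round(4).tolist(), W.mean(0).round(4),[np.linalg.norm(W[i]-W[(i+1)%4]).round(4) for i in range(4)], [np.degrees(np.arctan2(*(W[(i+1)%4]-W[i])[[1,0]])).round(2) for i in range(4)])
# depth heights
for u,v in [(217,195),(210,225),(217,218),(216,222),(342,235),(342,190),(342,203),(345,169)]:
    print(u,v,dpt(cal,u,v,d[v,u]).round(4))
# leaf strip
hsv=cv2.cvtColor(p,cv2.COLOR_RGB2HSV)
for v in range(196,214): print(v,p[v,325],p[v,342],p[v,357])
E
```

```text
((260.63348388671875, 269.2738037109375), (41.97477722167969, 28.8576602935791), 70.34617614746094) [[239.98643493652344, 254.36203002929688], [267.16290283203125, 244.65615844726562], [281.280517578125, 284.1855773925781], [254.10406494140625, 293.8914489746094]]
[[0.4034, 0.1216, 0.025], [0.4336, 0.0387, 0.025], [0.314, -0.0053, 0.025], [0.2842, 0.077, 0.025]] [0.3588 0.058  0.025 ] [np.float64(0.0881), np.float64(0.1275), np.float64(0.0876), np.float64(0.1273)] [np.float64(-69.98), np.float64(-159.78), np.float64(109.87), np.float64(20.48)]
((216.52999877929688, 213.20999145507812), (41.29503631591797, 28.991378784179688), 81.8698959350586) [[199.25999450683594, 194.8199920654297], [227.9600067138672, 190.71998596191406], [233.8000030517578, 231.59999084472656], [205.09999084472656, 235.6999969482422]]
[[0.5877, 0.253, 0.004], [0.6013, 0.1634, 0.004], [0.4736, 0.1433, 0.004], [0.4602, 0.2322, 0.004]] [0.5307 0.198  0.004 ] [np.float64(0.0906), np.float64(0.1293), np.float64(0.0899), np.float64(0.1292)] [np.float64(-81.38), np.float64(-171.03), np.float64(98.55), np.float64(9.25)]

[... 2590 characters left out ...]
5 233 237]
199 [238 236 239] [237 236 239] [235 233 238]
200 [237 235 239] [237 235 239] [235 234 238]
201 [234 230 232] [237 235 239] [235 233 237]
202 [230 218 207] [235 232 237] [235 233 237]
203 [230 220 208] [228 222 224] [234 232 236]
204 [229 218 208] [228 214 206] [235 232 235]
205 [231 226 222] [230 219 208] [228 219 213]
206 [238 236 240] [226 213 204] [230 219 208]
207 [237 235 239] [213 205 202] [230 219 207]
208 [238 236 239] [236 234 238] [211 199 190]
209 [237 235 239] [237 236 240] [169 164 166]
210 [237 235 239] [236 234 238] [235 233 236]
211 [238 236 239] [237 235 239] [235 233 237]
212 [237 236 239] [237 235 239] [235 233 237]
213 [237 235 238] [237 235 240] [235 233 237]
```

```bash
python3 - <<'E'
from h import *
for n,pts in [("wrist",[(190,50),(200,65),(300,55),(400,48),(530,42),(390,95),(200,180)]),("top",[(484,317),(495,314),(520,309),(540,304),(505,295),(557,307)]),("side",[(501,80),(495,110),(490,130),(484,150),(477,168)])]:
    d=np.load(f"pics/{n}0.npy"); cal=vision.get_calibration(n)
    for u,v in pts: print(n,u,v,dpt(cal,u,v,d[v,u]).round(3))
cal=vision.get_calibration("top"); p=np.load("pics/top0c.npy")
# bed refine: side edges at rows 215..240 and front edge columns
g=p.min(2).astype(float)
def cross(a,th=160,rev=False):
    i=np.where(a>th)[0]; k=i[-1] if rev else i[0]
    if rev: return k+(a[k]-th)/(a[k]-a[k+1])
    return k-(a[k]-th)/(a[k]-a[k-1])
L=[];Rr=[];F=[]
for v in range(212,240):
    L.append(ray(cal,(295+cross(g[v,295:340]),v),.025)); Rr.append(ray(cal,(345+cross(g[v,345:390],rev=True),v),.025))
for u in range(314,364): F.append(ray(cal,(u,225+cross(g[225:265,u],rev=True)),.025))
def line(P):
    vx,vy,x,y=cv2.fitLine(np.array(P)[:,:2].astype(np.float32),cv2.DIST_HUBER,0,.01,.01).ravel(); return np.degrees(np.arctan2(vy,vx)),x,y,vx,vy
for P in(L,Rr,F): print(line(P))
for u,v in[(325,205.5),(342,207.5),(357,209.3)]: print(ray(cal,(u,v),.037))
E
```

```text
wrist 190 50 [ 0.243 -0.549  0.246]
wrist 200 65 [ 0.239 -0.554  0.246]
wrist 300 55 [ 0.252 -0.589  0.243]
wrist 400 48 [ 0.263 -0.624  0.244]
wrist 530 42 [ 0.276 -0.669  0.245]
wrist 390 95 [ 0.264 -0.681  0.055]
wrist 200 180 [ 0.129 -0.518 -0.001]
top 484 317 [ 0.247 -0.535  0.247]
top 495 314 [ 0.226 -0.663  0.003]
top 520 309 [ 0.268 -0.631  0.244]
top 540 304 [ 0.283 -0.675  0.262]
top 505 295 [ 0.288 -0.674  0.053]
top 557 307 [ 0.282 -0.684  0.328]
side 501 80 [ 0.28  -0.678  0.32 ]
side 495 110 [ 0.262 -0.639  0.245]
side 490 130 [ 0.409 -1.215 -0.069]
side 484 150 [ 0.399 -1.173 -0.145]
side 477 168 [ 0.271 -0.66   0.038]
(np.float32(-5.4413795), np.float32(0.49388123), np.float32(-0.091456264), np.float32(0.9954937), np.float32(-0.0948273))
(np.float32(-6.232792), np.float32(0.4945717), np.float32(-0.27229986), np.float32(0.994089), np.float32(-0.10856832))
(np.float32(84.13254), np.float32(0.42520875), np.float32(-0.17983505), np.float32(0.10222756), np.float32(0.99476105))
[ 0.55425616 -0.13748415  0.037     ]
[ 0.54849413 -0.18953999  0.037     ]
[ 0.54330375 -0.2354517   0.037     ]
```

A fixed arm stands at z≈0.245, from (0.28,-0.68) to about (0.24,-0.53), next to the tool. I'll back away in −x/+y while rising.

```bash
python3 -m handwheel '[{"hand":1,"dx":-1,"dy":3,"dz":2},{"hand":1,"dx":-1,"dy":4,"dz":2},{"hand":1,"dx":-1,"dy":4,"dz":2},{"hand":1,"dx":-1,"dy":4,"dz":2},{"hand":1,"dx":0,"dy":4,"dz":1},{"hand":1,"dx":4,"dy":2},{"hand":1,"dx":4,"dy":2},{"hand":1,"dx":4,"dy":2},{"hand":1,"dx":4,"dy":2},{"hand":1,"dx":4,"dy":2}]'
```

```text
invalid input
```

```bash
python3 -m handwheel '[{"hand":1,"dx":-1,"dy":3,"dz":2,"wx":0,"wy":0,"wz":0},{"hand":1,"dx":-1,"dy":4,"dz":2,"wx":0,"wy":0,"wz":0},{"hand":1,"dx":-1,"dy":4,"dz":2,"wx":0,"wy":0,"wz":0},{"hand":1,"dx":-1,"dy":4,"dz":2,"wx":0,"wy":0,"wz":0},{"hand":1,"dx":0,"dy":4,"dz":1,"wx":0,"wy":0,"wz":0},{"hand":1,"dx":4,"dy":2,"dz":0,"wx":0,"wy":0,"wz":0},{"hand":1,"dx":4,"dy":2,"dz":0,"wx":0,"wy":0,"wz":0},{"hand":1,"dx":4,"dy":2,"dz":0,"wx":0,"wy":0,"wz":0},{"hand":1,"dx":4,"dy":2,"dz":0,"wx":0,"wy":0,"wz":0},{"hand":1,"dx":4,"dy":2,"dz":0,"wx":0,"wy":0,"wz":0}]'
```

```text
time_s: 1.15
position: [0.3152, -0.3145, 0.2847]
tcp_rot: [[0.969, 0.246, 0.0], [0.246, -0.969, -0.0], [-0.0, 0.0, -1.0]]
force: [0.7, -1.5, -0.0]
opening: 1.001
```

```bash
python3 -m handwheel '[{"hand":1,"dx":3,"dy":3.5,"dz":0,"wx":0,"wy":0,"wz":0},{"hand":1,"dx":3,"dy":4,"dz":0,"wx":0,"wy":0,"wz":0},{"hand":1,"dx":3,"dy":4,"dz":0,"wx":0,"wy":0,"wz":-0.03},{"hand":1,"dx":3,"dy":4,"dz":-1,"wx":0,"wy":0,"wz":-0.03},{"hand":1,"dx":2,"dy":4.5,"dz":-1,"wx":0,"wy":0,"wz":-0.03},{"hand":1,"dx":2,"dy":4.5,"dz":-1,"wx":0,"wy":0,"wz":0},{"hand":1,"dx":1,"dy":4.5,"dz":-1,"wx":0,"wy":0,"wz":0},{"hand":1,"dx":0,"dy":4.5,"dz":-1,"wx":0,"wy":0,"wz":0},{"hand":1,"dx":0,"dy":4.5,"dz":-1,"wx":0,"wy":0,"wz":0},{"hand":1,"dx":0,"dy":4,"dz":0,"wx":0,"wy":0,"wz":0}]'
python3 -m handwheel '[{"hand":1,"dx":0,"dy":4,"dz":0,"wx":0,"wy":0,"wz":0},{"hand":1,"dx":0,"dy":4,"dz":0,"wx":0,"wy":0,"wz":0},{"hand":1,"dx":0,"dy":0,"dz":0,"wx":0,"wy":0,"wz":0},{"hand":1,"dx":0,"dy":0,"dz":0,"wx":0,"wy":0,"wz":0}]'
python3 - <<'E'
from h import *
cal=vision.get_calibration("wrist"); p,d=vision.capture("wrist")
cv2.imwrite("pics/w1.png",p[:,:,::-1]); np.save("pics/w1.npy",p); np.save("pics/w1d.npy",d); np.save("pics/w1cal.npy",cal,allow_pickle=True)
R=cv2.Rodrigues(cal["rvec"])[0]; print(-R.T@cal["tvec"], bot.read_state()["position"])
E
```

```text
time_s: 2.15
position: [0.4815, 0.1052, 0.2234]
tcp_rot: [[0.987, 0.159, -0.004], [0.159, -0.987, 0.0], [-0.004, -0.001, -1.0]]
force: [-0.1, -0.7, 0.4]
opening: 1.002
time_s: 2.55
position: [0.4826, 0.1836, 0.2246]
tcp_rot: [[0.987, 0.161, -0.001], [0.161, -0.987, -0.001], [-0.001, 0.001, -1.0]]
force: [-0.4, -0.5, 0.6]
opening: 0.999
[0.56336763 0.19663031 0.41415846] [0.48278798 0.18273856 0.22467054]
```

View pics/w1.png

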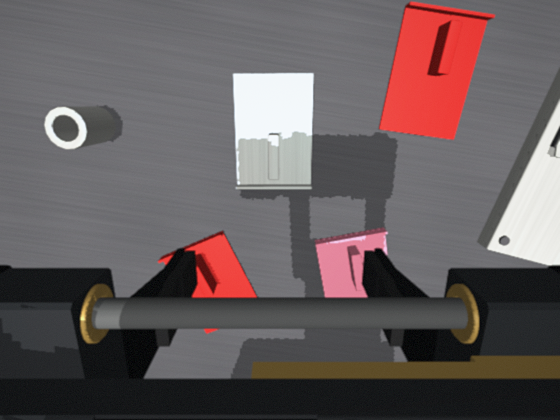

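The plate is at (234..313, 73..187) with its rib at about (273,157), flange at row 187 and plain edge at row 73. It lines up with the tool axis.

```bash
python3 - <<'E'
from h import *
cal=np.load("pics/w1cal.npy",allow_pickle=True).item()
p=cv2.imread("pics/w1.png")
cv2.imwrite("pics/w1c.png",cv2.resize(p[60:200,220:330],None,fx=4,fy=4,interpolation=cv2.INTER_NEAREST))
for n,uv,z in [("pl",(234,73.5),.004),("pr",(313,73.5),.004),("fl",(236.5,187),.016),("fr",(311,187),.016),("ribtop",(274,135),.034),("ribbot",(273.5,180),.034)]:
    print(n,ray(cal,uv,z).round(4))
for P in [(0.506,.194,.034),(0.5307,.198,.004)]: print(proj(cal,P))
E
```

```text
pl [0.5857 0.2511 0.004 ]
pr [0.5998 0.164  0.004 ]
fl [0.46   0.2312 0.016 ]
fr [0.4742 0.1434 0.016 ]
ribtop [0.529  0.1965 0.034 ]
ribbot [0.4795 0.1893 0.034 ]
[273.00767389 156.21795996]
[273.31645108 130.99845765]
```

View pics/w1c.png

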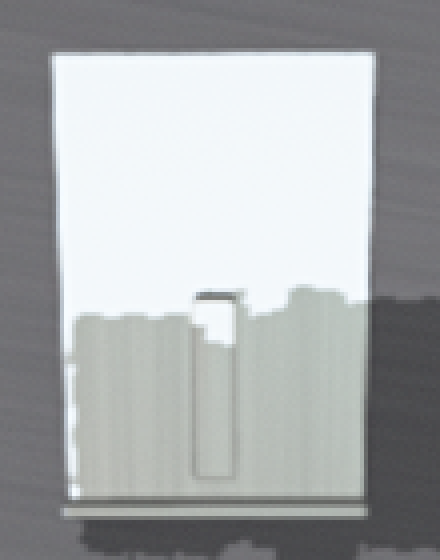

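Rib centre is about (0.505, 0.1935) and its length comes out at 50 mm, which matches. Descending.

```bash
python3 -m handwheel '[{"hand":0,"dx":0.7,"dy":0.4,"dz":-2,"wx":0,"wy":0,"wz":0},{"hand":0,"dx":0.7,"dy":0.4,"dz":-3,"wx":0,"wy":0,"wz":0},{"hand":0,"dx":0.8,"dy":0.2,"dz":-3,"wx":0,"wy":0,"wz":0},{"hand":0,"dx":0,"dy":0,"dz":-3,"wx":0,"wy":0,"wz":0},{"hand":0,"dx":0,"dy":0,"dz":-3,"wx":0,"wy":0,"wz":0},{"hand":0,"dx":0,"dy":0,"dz":-2,"wx":0,"wy":0,"wz":0},{"hand":0,"dx":0,"dy":0,"dz":-1.5,"wx":0,"wy":0,"wz":0},{"hand":0,"dx":0,"dy":0,"dz":-1,"wx":0,"wy":0,"wz":0},{"hand":0,"dx":0,"dy":0,"dz":0,"wx":0,"wy":0,"wz":0},{"hand":0,"dx":0,"dy":0,"dz":0,"wx":0,"wy":0,"wz":0}]'
```

```text
time_s: 3.6
position: [0.5057, 0.1924, 0.0403]
tcp_rot: [[0.988, 0.157, 0.001], [0.157, -0.988, 0.0], [0.001, 0.0, -1.0]]
force: [-0.1, -0.1, -0.7]
opening: 0.503
```

```bash
python3 -m handwheel '[{"hand":0,"dx":0,"dy":0.1,"dz":-1.5,"wx":0,"wy":0,"wz":0},{"hand":0,"dx":0,"dy":0,"dz":-1,"wx":0,"wy":0,"wz":0},{"hand":0,"dx":0,"dy":0,"dz":-0.7,"wx":0,"wy":0,"wz":0},{"hand":0,"dx":0,"dy":0,"dz":0,"wx":0,"wy":0,"wz":0},{"hand":0,"dx":0,"dy":0,"dz":0,"wx":0,"wy":0,"wz":0}]'
python3 - <<'E'
from h import *
p,d=vision.capture("side")
cv2.imwrite("pics/s2.png",cv2.resize(p[200:340,160:360,::-1],None,fx=3.5,fy=3.5))
E
```

```text
time_s: 4.1
position: [0.5053, 0.1941, 0.0081]
tcp_rot: [[0.987, 0.158, 0.0], [0.158, -0.987, 0.0], [0.0, 0.0, -1.0]]
force: [0.2, 0.9, 0.0]
opening: 0.498
```

View pics/s2.png

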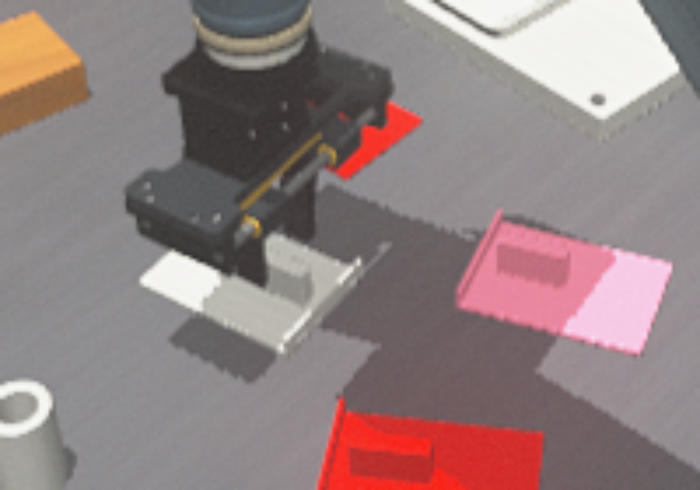

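The fingers straddle the rib of the white plate, at about (290,270) in the crop. Closing.

```bash
python3 -m handwheel '[{"hand":-1,"dx":0,"dy":0,"dz":0,"wx":0,"wy":0,"wz":0},{"hand":-1,"dx":0,"dy":0,"dz":0,"wx":0,"wy":0,"wz":0},{"hand":-1,"dx":0,"dy":0,"dz":0,"wx":0,"wy":0,"wz":0},{"hand":-1,"dx":0,"dy":0,"dz":0,"wx":0,"wy":0,"wz":0},{"hand":-1,"dx":0,"dy":0,"dz":0,"wx":0,"wy":0,"wz":0},{"hand":-1,"dx":0,"dy":0,"dz":0,"wx":0,"wy":0,"wz":0}]'
python3 -m handwheel '[{"hand":-1,"dx":0,"dy":0,"dz":0.5,"wx":0,"wy":0,"wz":0},{"hand":-1,"dx":0,"dy":0,"dz":1,"wx":0,"wy":0,"wz":0},{"hand":-1,"dx":0,"dy":0,"dz":1.5,"wx":0,"wy":0,"wz":0},{"hand":-1,"dx":0,"dy":0,"dz":1.5,"wx":0,"wy":0,"wz":0},{"hand":-1,"dx":0,"dy":0,"dz":0,"wx":0,"wy":0,"wz":0},{"hand":-1,"dx":0,"dy":0,"dz":0,"wx":0,"wy":0,"wz":0}]'
python3 - <<'E'
from h import *
p,d=vision.capture("side")
cv2.imwrite("pics/s3.png",cv2.resize(p[180:320,160:360,::-1],None,fx=3.5,fy=3.5))
print(bot.read_state())
E
```

```text
time_s: 4.75
position: [0.5051, 0.1941, 0.008]
tcp_rot: [[0.987, 0.158, -0.0], [0.158, -0.987, 0.0], [-0.0, -0.0, -1.0]]
force: [-0.5, 0.1, 0.2]
opening: 0.05
time_s: 5.35
position: [0.5055, 0.1941, 0.0536]
tcp_rot: [[0.987, 0.158, 0.001], [0.158, -0.987, 0.0], [0.001, -0.0, -1.0]]
force: [-0.1, 0.0, 0.1]
opening: 0.007
{'time_s': 5.4, 'joint_positions': array([9.17701257e+00, 3.59342465e+01, 1.00956372e+02, 5.15387091e-04,
       4.31093805e+01, 9.00784206e+01]), 'qvel': array([ 0.03311495,  0.96926026,  0.47319426, -0.05245034,  0.07972287,
        0.00367818]), 'tau': array([ 8.75019701e-03, -4.15548491e+01, -1.05725884e+01,  2.58965325e-02,
       -9.94876656e-02,  2.63945312e-04]), 'position': array([0.50497793, 0.19402194, 0.0530004 ]), 'tcp_rot': array([[ 9.87418732e-01,  1.58127317e-01, -9.65159527e-07],
       [ 1.58127317e-01, -9.87418732e-01,  6.07103931e-06],
       [ 6.98056056e-09, -6.14727602e-06, -1.00000000e+00]]), 'force': array([-0.62836584,  0.96445953,  0.29214717]), 'moment': array([ 0.00713602, -0.04795078,  0.01366948]), 'opening': 0.0038504394723741504}
```

View pics/s3.png

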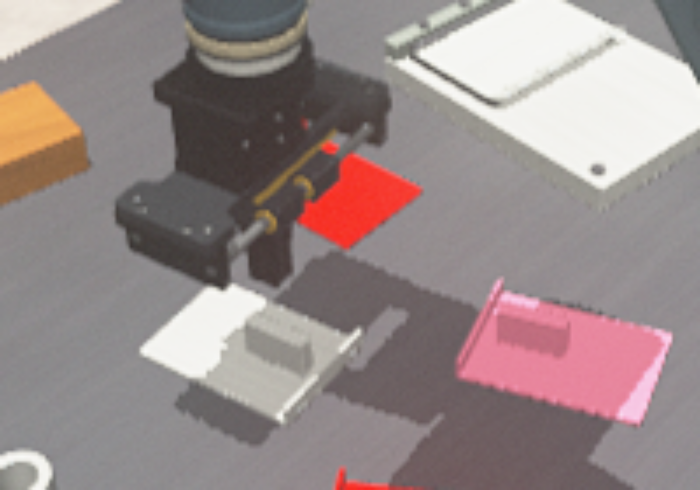

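The grasp missed: opening went to 0 and the plate is still on the bench. I need to find out why, so I'll check where the shut fingertips appear against the reported TCP.

```bash
python3 - <<'E'
from h import *
s=bot.read_state()["position"]; cal=vision.get_calibration("side")
p,d=vision.capture("side"); q=p[:,:,::-1].copy()
for P,c in [(s,(0,255,0)),((0.505,.1935,.034),(255,0,0)),((0.5295,.1965,.034),(0,255,255)),((0.4797,.1893,.034),(255,0,255)),((s[0],s[1],.1),(0,0,255))]:
    u=proj(cal,P); print(u)
    q=cv2.circle(q,(int(round(u[0])),int(round(u[1]))),1,c,-1)
cv2.imwrite("pics/s4.png",cv2.resize(q[210:310,180:280],None,fx=6,fy=6,interpolation=cv2.INTER_NEAREST))
cal=vision.get_calibration("wrist"); p,d=vision.capture("wrist"); cv2.imwrite("pics/w4.png",p[:,:,::-1]);
print(proj(cal,s))
p,d=vision.capture("top"); cv2.imwrite("pics/t4.png",cv2.resize(p[150:260,170:310,::-1],None,fx=5,fy=5))
E
```

```text
[237.8778326 268.0553628]
[238.60486111 273.77807242]
[230.67396745 269.83330282]
[247.30758266 277.69487077]
[236.3968236  253.03772781]
[278.792775   244.98788168]
```

View pics/s4.png

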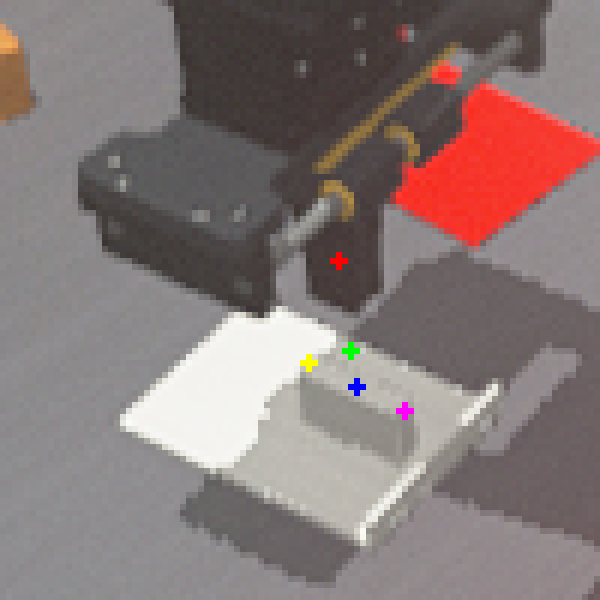

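View pics/w4.png

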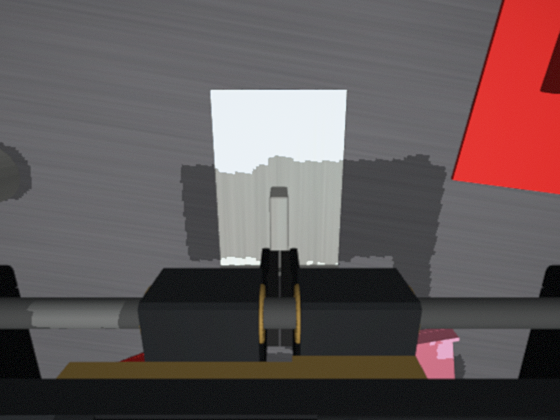

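```bash
python3 - <<'E'
from h import *
s=bot.read_state()["position"]; print(s)
cal=vision.get_calibration("side"); p,d=vision.capture("side")
for v in range(248,270,2): print(v,[ (p[v,u].tolist(),dpt(cal,u,v,d[v,u]).round(4).tolist()) for u in (236,239)])
cal=vision.get_calibration("wrist"); p,d=vision.capture("wrist")
print("wrist")
for u in (267,293):
  for v in range(240,300,5): print(u,v,p[v,u],d[v,u].round(4),dpt(cal,u,v,d[v,u]).round(4))
c=p[190:330,210:350,::-1]; cv2.imwrite("pics/w5.png",cv2.resize(c,None,fx=4,fy=4,interpolation=cv2.INTER_NEAREST))
E
```

```text
[0.50455212 0.19394822 0.05234619]
248 [([72, 60, 58], [0.4917, 0.2049, 0.1296]), ([75, 64, 63], [0.4942, 0.194, 0.1211])]
250 [([71, 60, 59], [0.4911, 0.2059, 0.1247]), ([74, 65, 60], [0.4962, 0.1928, 0.1133])]
252 [([75, 63, 58], [0.4955, 0.2028, 0.1142]), ([73, 62, 62], [0.4939, 0.1953, 0.1102])]
254 [([71, 60, 58], [0.4996, 0.2, 0.104]), ([73, 60, 62], [0.4931, 0.1967, 0.1056])]
256 [([74, 62, 62], [0.4984, 0.2016, 0.0998]), ([75, 59, 61], [0.4923, 0.1978, 0.1008])]
258 [([74, 64, 64], [0.4994, 0.2013, 0.0929]), ([77, 63, 63], [0.4913, 0.1993, 0.0962])]
260 [([68, 58, 58], [0.5007, 0.2009, 0.0857]), ([72, 58, 59], [0.494, 0.1976, 0.0874])]
262 [([133, 128, 130], [0.5674, 0.1459, 0.0024]), ([93, 87, 86], [0.4915, 0.2002, 0.0845])]
264 [([145, 139, 139], [0.5611, 0.1518, 0.0033]), ([128, 121, 122], [0.5546, 0.1473, 0.0041])]
266 [([179, 178, 170], [0.5541, 0.1583, 0.0051]), ([115, 111, 108], [0.5505, 0.1514, 0.0025])]
268 [([191, 188, 179], [0.5469, 0.1649, 0.0072]), ([194, 192, 184], [0.5393, 0.1615, 0.0095])]
wrist
267 240 [172 174 169] 0.2566 [0.4867 0.2001 0.0038]
267 245 [173 
[... 402 characters left out ...]
[0.515  0.2004 0.1188]
267 290 [11  9 12] 0.1356 [0.5146 0.2002 0.1219]
267 295 [12 11 16] 0.1351 [0.513  0.1999 0.123 ]
293 240 [171 173 167] 0.2558 [0.4901 0.1809 0.0046]
293 245 [171 173 168] 0.2575 [0.4859 0.1802 0.0041]
293 250 [1 7 2] 0.1726 [0.5163 0.1885 0.0832]
293 255 [6 8 8] 0.1658 [0.5168 0.1889 0.0902]
293 260 [11 11 11] 0.1613 [0.5164 0.189  0.095 ]
293 265 [3 6 4] 0.157 [0.5161 0.1891 0.0996]
293 270 [10 11 12] 0.1515 [0.5165 0.1894 0.1053]
293 275 [7 7 9] 0.1471 [0.5164 0.1896 0.1098]
293 280 [14 18 16] 0.1428 [0.5165 0.1898 0.1143]
293 285 [15 16 15] 0.139 [0.5164 0.1899 0.1184]
293 290 [24 19 14] 0.1357 [0.5162 0.19   0.1219]
293 295 [34 29 19] 0.1331 [0.5157 0.19   0.1247]
```

View pics/w5.png

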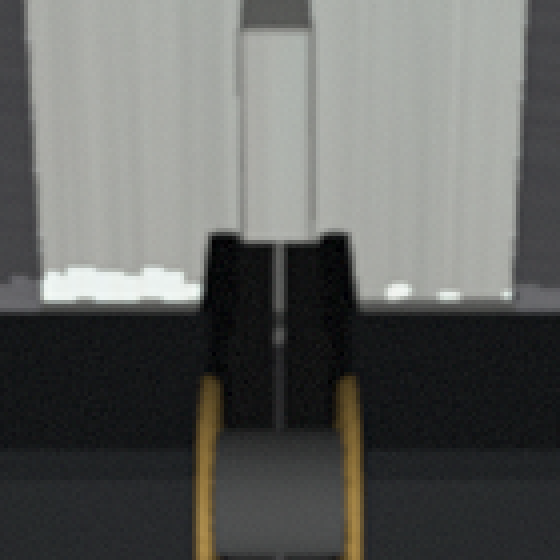

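Both cameras put the shut fingertips at z≈0.083 while the reported TCP z is 0.052. The x and y readings agree. So the real tips sit about 30 mm above the reported TCP, and the fingers closed just over the rib top. I'll trust the cameras: reopen, go down in steps, and watch force and tip height.

```bash
python3 -m handwheel '[{"hand":0,"dx":0,"dy":0,"dz":0,"wx":0,"wy":0,"wz":0},{"hand":0,"dx":0,"dy":0,"dz":0,"wx":0,"wy":0,"wz":0},{"hand":0,"dx":0,"dy":0,"dz":0,"wx":0,"wy":0,"wz":0},{"hand":0,"dx":0,"dy":0,"dz":-2,"wx":0,"wy":0,"wz":0},{"hand":0,"dx":0,"dy":0,"dz":-2,"wx":0,"wy":0,"wz":0},{"hand":0,"dx":0,"dy":0,"dz":-1,"wx":0,"wy":0,"wz":0},{"hand":0,"dx":0,"dy":0,"dz":-0.6,"wx":0,"wy":0,"wz":0},{"hand":0,"dx":0,"dy":0,"dz":0,"wx":0,"wy":0,"wz":0},{"hand":0,"dx":0,"dy":0,"dz":0,"wx":0,"wy":0,"wz":0}]'
python3 - <<'E'
from h import *
s=bot.read_state(); print(s["position"],s["force"])
cal=vision.get_calibration("side"); p,d=vision.capture("side"); cv2.imwrite("pics/s6.png",cv2.resize(p[200:310,170:290,::-1],None,fx=5,fy=5,interpolation=cv2.INTER_CUBIC))
cal=vision.get_calibration("wrist"); p,d=vision.capture("wrist"); cv2.imwrite("pics/w6.png",p[:,:,::-1])
V,U=np.where((p.max(2)<40)&(d>0.15)&(d<.3)); P=np.array([dpt(cal,u,v,d[v,u]) for u,v in zip(U,V)]); print(len(P), P[P[:,2].argsort()][:10].round(4))
E
```

```text
time_s: 6.55
position: [0.5056, 0.1941, -0.0027]
tcp_rot: [[0.987, 0.158, 0.001], [0.158, -0.987, 0.0], [0.001, -0.0, -1.0]]
force: [0.0, -0.3, 0.5]
opening: 0.496
[ 0.50557131  0.19412102 -0.00268659] [ 0.0301155  -0.25427218  0.47523619]
1435 [[ 4.669e-01  2.438e-01 -4.000e-04]
 [ 5.106e-01  2.188e-01  2.540e-02]
 [ 5.181e-01  1.721e-01  2.560e-02]
 [ 5.106e-01  2.198e-01  2.580e-02]
 [ 5.110e-01  2.177e-01  2.590e-02]
 [ 5.204e-01  1.663e-01  2.610e-02]
 [ 5.109e-01  2.192e-01  2.620e-02]
 [ 5.104e-01  2.192e-01  2.630e-02]
 [ 5.186e-01  1.712e-01  2.630e-02]
 [ 5.111e-01  2.182e-01  2.630e-02]]
```

View pics/s6.png

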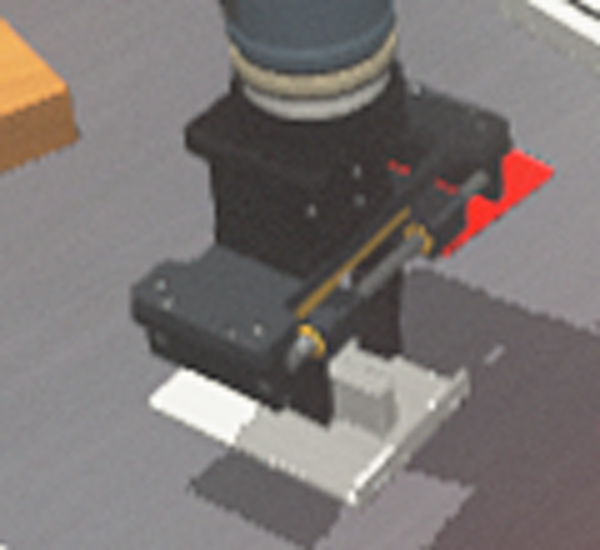

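View pics/w6.png

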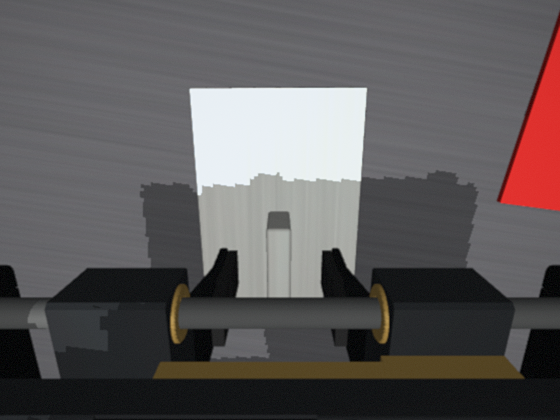

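Tips are at z≈0.026 with the fingers astride the rib, both sides clear. Going about 17 mm further.

```bash
python3 -m handwheel '[{"hand":0,"dx":0,"dy":0,"dz":-0.8,"wx":0,"wy":0,"wz":0},{"hand":0,"dx":0,"dy":0,"dz":-0.5,"wx":0,"wy":0,"wz":0},{"hand":0,"dx":0,"dy":0,"dz":-0.3,"wx":0,"wy":0,"wz":0},{"hand":0,"dx":0,"dy":0,"dz":0,"wx":0,"wy":0,"wz":0}]'
python3 - <<'E'
from h import *
s=bot.read_state(); print(s["position"],s["force"])
cal=vision.get_calibration("side"); p,d=vision.capture("side"); cv2.imwrite("pics/s7.png",cv2.resize(p[200:310,170:290,::-1],None,fx=5,fy=5,interpolation=cv2.INTER_CUBIC))
cal=vision.get_calibration("wrist"); p,d=vision.capture("wrist"); cv2.imwrite("pics/w7.png",p[:,:,::-1])
V,U=np.where((p.max(2)<40)&(d>0.15)&(d<.3)); P=np.array([dpt(cal,u,v,d[v,u]) for u,v in zip(U,V)]); print(len(P), P[P[:,2].argsort()][:10].round(4))
E
```

```text
time_s: 7.05
position: [0.5047, 0.194, -0.0197]
tcp_rot: [[0.987, 0.158, -0.001], [0.158, -0.987, -0.0], [-0.001, -0.0, -1.0]]
force: [-1.0, 0.1, -0.6]
opening: 0.505
[ 0.50465337  0.19397764 -0.01968904] [-0.95950189  0.05404379 -0.59282035]
1444 [[4.492e-01 1.430e-01 1.000e-04]
 [5.099e-01 2.186e-01 8.600e-03]
 [5.098e-01 2.196e-01 8.700e-03]
 [5.097e-01 2.201e-01 8.800e-03]
 [5.099e-01 2.191e-01 8.800e-03]
 [5.177e-01 1.704e-01 8.800e-03]
 [5.173e-01 1.730e-01 8.900e-03]
 [5.177e-01 1.710e-01 9.000e-03]
 [5.106e-01 2.228e-01 9.000e-03]
 [5.197e-01 1.657e-01 9.100e-03]]
```

View pics/s7.png

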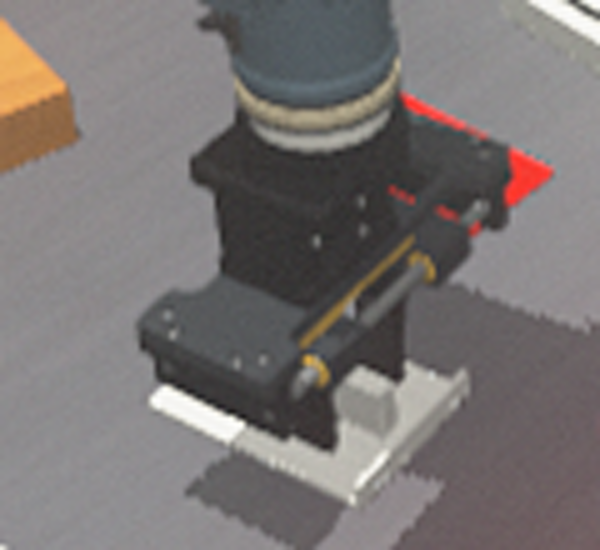

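```bash
python3 -m handwheel '[{"hand":-1,"dx":0,"dy":0,"dz":0,"wx":0,"wy":0,"wz":0},{"hand":-1,"dx":0,"dy":0,"dz":0,"wx":0,"wy":0,"wz":0},{"hand":-1,"dx":0,"dy":0,"dz":0,"wx":0,"wy":0,"wz":0},{"hand":-1,"dx":0,"dy":0,"dz":0,"wx":0,"wy":0,"wz":0},{"hand":-1,"dx":0,"dy":0,"dz":0,"wx":0,"wy":0,"wz":0},{"hand":-1,"dx":0,"dy":0,"dz":0,"wx":0,"wy":0,"wz":0},{"hand":-1,"dx":0,"dy":0,"dz":0,"wx":0,"wy":0,"wz":0}]'
```

```text
time_s: 7.85
position: [0.5052, 0.1941, -0.019]
tcp_rot: [[0.987, 0.158, 0.0], [0.158, -0.987, 0.0], [0.0, -0.0, -1.0]]
force: [-0.0, -0.3, 0.9]
opening: 0.131
```

Gripped: opening 0.131 of 87 mm is about 11.4 mm, close to the 12 mm rib. Lifting.

```bash
python3 -m handwheel '[{"hand":-1,"dx":0,"dy":0,"dz":0.5,"wx":0,"wy":0,"wz":0},{"hand":-1,"dx":0,"dy":0,"dz":1,"wx":0,"wy":0,"wz":0},{"hand":-1,"dx":0,"dy":0,"dz":1.5,"wx":0,"wy":0,"wz":0},{"hand":-1,"dx":0,"dy":0,"dz":2,"wx":0,"wy":0,"wz":0},{"hand":-1,"dx":0,"dy":0,"dz":2,"wx":0,"wy":0,"wz":0},{"hand":-1,"dx":0,"dy":0,"dz":2,"wx":0,"wy":0,"wz":0},{"hand":-1,"dx":0,"dy":0,"dz":1.5,"wx":0,"wy":0,"wz":0},{"hand":-1,"dx":0,"dy":0,"dz":0,"wx":0,"wy":0,"wz":0}]'
python3 - <<'E'
from h import *
s=bot.read_state(); print(s["position"],s["force"],s["moment"])
p,d=vision.capture("side"); cv2.imwrite("pics/s8.png",cv2.resize(p[180:310,160:300,::-1],None,fx=5,fy=5,interpolation=cv2.INTER_CUBIC))
p,d=vision.capture("wrist"); cv2.imwrite("pics/w8.png",p[:,:,::-1])
cal=vision.get_calibration("wrist")
for v in (95,120,150,180,200): print(v,p[v,250],dpt(cal,250,v,d[v,250]).round(4),dpt(cal,310,v,d[v,310]).round(4))
E
```

```text
time_s: 8.65
position: [0.5066, 0.1943, 0.0883]
tcp_rot: [[0.987, 0.158, 0.005], [0.158, -0.987, 0.001], [0.005, -0.0, -1.0]]
force: [0.6, 0.0, -2.8]
opening: 0.136
[0.50659716 0.19433137 0.08833753] [ 0.59284574  0.04977278 -2.80674765] [-0.03479467  0.02785216  0.0205184 ]
95 [232 239 244] [0.5867 0.2204 0.1091] [0.591  0.193  0.1086]
120 [233 240 244] [0.5756 0.219  0.1087] [0.58  0.191 0.109]
150 [233 240 244] [0.5615 0.2172 0.1082] [0.5662 0.1884 0.1087]
180 [233 240 242] [0.5468 0.2152 0.1086] [0.5512 0.1855 0.1071]
200 [164 165 160] [0.5365 0.2138 0.1084] [0.5416 0.1839 0.1096]
```

View pics/s8.png

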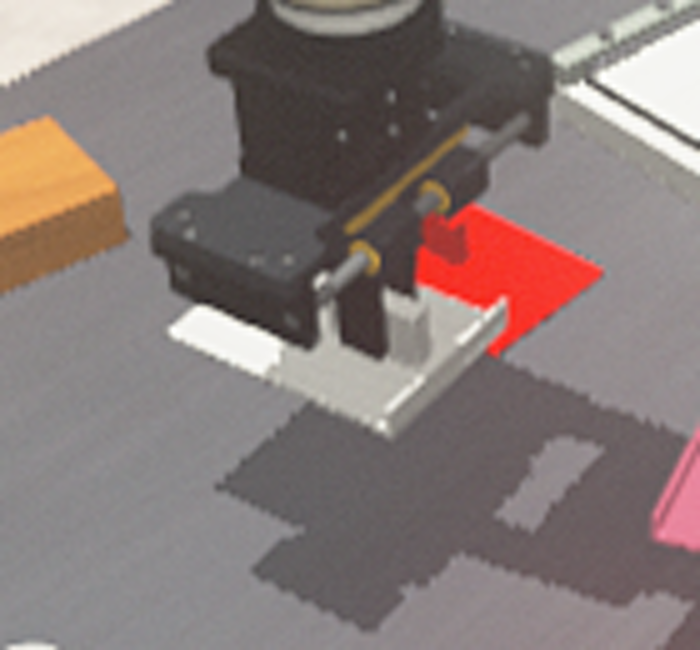

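View pics/w8.png

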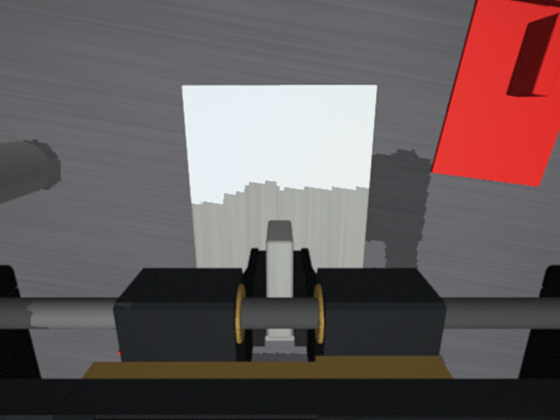

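The plate is held flat (top z 0.1087 along its length), square in the jaws. Carrying it to a spot in front of the leaf: dx −6.1 cm, dy −37.1 cm, turn −0.261 rad.

```bash
python3 -m handwheel '[{"hand":-1,"dx":-0.4,"dy":-1.5,"dz":0,"wx":0,"wy":0,"wz":-0.01},{"hand":-1,"dx":-0.6,"dy":-3,"dz":0,"wx":0,"wy":0,"wz":-0.03},{"hand":-1,"dx":-0.6,"dy":-4,"dz":0,"wx":0,"wy":0,"wz":-0.03},{"hand":-1,"dx":-0.6,"dy":-4,"dz":0,"wx":0,"wy":0,"wz":-0.03},{"hand":-1,"dx":-0.6,"dy":-4.5,"dz":0,"wx":0,"wy":0,"wz":-0.03},{"hand":-1,"dx":-0.6,"dy":-4.5,"dz":0,"wx":0,"wy":0,"wz":-0.03},{"hand":-1,"dx":-0.6,"dy":-4.5,"dz":0,"wx":0,"wy":0,"wz":-0.03},{"hand":-1,"dx":-0.6,"dy":-4,"dz":0,"wx":0,"wy":0,"wz":-0.03},{"hand":-1,"dx":-0.6,"dy":-3.5,"dz":0,"wx":0,"wy":0,"wz":-0.03},{"hand":-1,"dx":-0.5,"dy":-2.5,"dz":0,"wx":0,"wy":0,"wz":-0.01}]'
python3 -m handwheel '[{"hand":-1,"dx":-0.3,"dy":-1,"dz":0,"wx":0,"wy":0,"wz":0},{"hand":-1,"dx":0,"dy":0,"dz":0,"wx":0,"wy":0,"wz":0},{"hand":-1,"dx":0,"dy":0,"dz":0,"wx":0,"wy":0,"wz":0},{"hand":-1,"dx":0,"dy":0,"dz":0,"wx":0,"wy":0,"wz":0}]'
cat > look.py <<'E'
import sys
from h import *
n=sys.argv[1]
O=np.array([.5501,-.1876,0]);X=np.array([.9948,-.102,0]);Y=np.array([.102,.9948,0])
s=bot.read_state(); cw=vision.get_calibration("wrist")
print("t",s["time_s"],"pos",s["position"].round(4),"yaw",np.degrees(np.arctan2(s["tcp_rot"][1,0],s["tcp_rot"][0,0])).round(2),"F",s["force"].round(2),"M",s["moment"].round(2),"op",s["opening"].round(3))
r=s["position"]-O; print("tcp in bed",(r@X).round(4),(r@Y).round(4), "edge x~",(r@X+.09).round(4))
p,d=vision.capture("wrist"); cv2.imwrite(f"pics/w{n}.png",p[:,:,::-1]); np.save(f"pics/w{n}.npy",p); np.save(f"pics/w{n}d.npy",d); np.save(f"pics/w{n}cal.npy",cw,allow_pickle=True)
p,d=vision.capture("side"); cv2.imwrite(f"pics/s{n}.png",cv2.resize(p[140:260,240:400,::-1],None,fx=5,fy=5,interpolation=cv2.INTER_CUBIC))
E
python3 look.py 9
```

```text
time_s: 9.75
position: [0.4466, -0.1686, 0.0851]
tcp_rot: [[0.995, -0.104, -0.002], [-0.104, -0.995, 0.0], [-0.002, -0.0, -1.0]]
force: [0.3, 0.3, -3.1]
opening: 0.133
time_s: 10.15
position: [0.4446, -0.1744, 0.0857]
tcp_rot: [[0.995, -0.1, -0.001], [-0.1, -0.995, 0.001], [-0.001, -0.001, -1.0]]
force: [-0.1, 0.8, -3.7]
opening: 0.14Traceback (most recent call last):
  File "look.py", line 6, in <module>
    print("t",s["time_s"],"pos",s["position"].round(4),"yaw",np.degrees(np.arctan2(s["tcp_rot"][1,0],s["tcp_rot"][0,0])).round(2),"F",s["force"].round(2),"M",s["moment"].round(2),"op",s["opening"].round(3))
                                                                                                                                                                                        ^^^^^^^^^^^^^^^^^^
AttributeError: 'float' object has no attribute 'round'
```

```bash
sed -i 's/s\["opening"\].round(3)/round(s["opening"],3)/' look.py; python3 look.py 9
```

```text
t 10.15 pos [ 0.4446 -0.1744  0.0857] yaw -5.72 F [-0.07  0.81 -3.67] M [ 0.07  0.09 -0.01] op 0.14
tcp in bed -0.1063 0.0024 edge x~ -0.0163
```

View pics/w9.png

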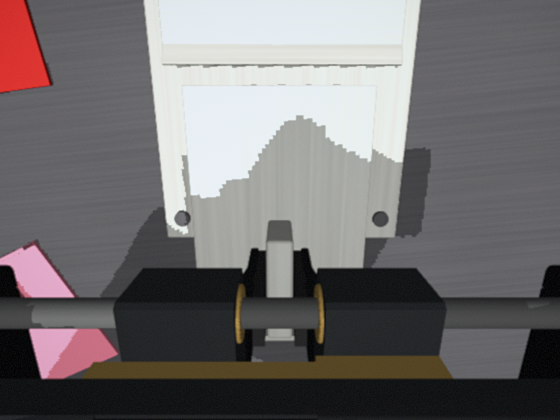

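View pics/s9.png

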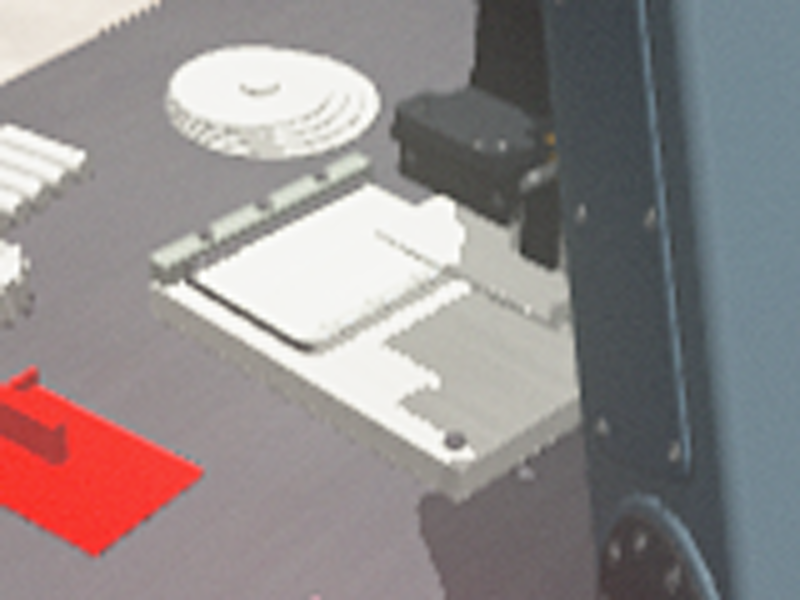

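The wrist view shows the plate's plain edge at (183..376, 86) and the leaf's front edge at (162..403, 64), parallel to it. Computing the offsets.

```bash
python3 - <<'E'
from h import *
cal=np.load("pics/w9cal.npy",allow_pickle=True).item()
O=np.array([.5501,-.1876,0]);X=np.array([.9948,-.102,0]);Y=np.array([.102,.9948,0])
for n,uv,z in [("leafL",(163,64.5),.037),("leafR",(402,64.5),.037),("edgeL",(183,86),.1075),("edgeR",(376,86),.1075),("bedfL",(168,237),.025),("bedfR",(396,237),.025)]:
    P=ray(cal,uv,z); r=P-O; print(n,P.round(4),"bed",(r@X).round(4),(r@Y).round(4))
E
```

```text
leafL [ 0.5567 -0.1108  0.037 ] bed -0.0013 0.077
leafR [ 0.5412 -0.2639  0.037 ] bed -0.001 -0.0768
edgeL [ 0.5377 -0.1396  0.1075] bed -0.0173 0.0465
edgeR [ 0.5287 -0.2281  0.1075] bed -0.0171 -0.0425
bedfL [ 0.4343 -0.0858  0.025 ] bed -0.1256 0.0894
bedfR [ 0.4164 -0.2641  0.025 ] bed -0.1252 -0.0898
```

Bed frame confirmed: the leaf edge reads x≈−1 mm, y=±77 mm, and the bed front −125 mm. The plate edge is 17 mm short, 2 mm off centre and square. Lowering.

```bash
python3 -m handwheel '[{"hand":-1,"dx":0,"dy":-0.1,"dz":-1,"wx":0,"wy":0,"wz":0},{"hand":-1,"dx":0,"dy":-0.1,"dz":-2,"wx":0,"wy":0,"wz":0},{"hand":-1,"dx":0,"dy":0,"dz":-2,"wx":0,"wy":0,"wz":0},{"hand":-1,"dx":0,"dy":0,"dz":-1.5,"wx":0,"wy":0,"wz":0},{"hand":-1,"dx":0,"dy":0,"dz":-0.6,"wx":0,"wy":0,"wz":0},{"hand":-1,"dx":0,"dy":0,"dz":-0.2,"wx":0,"wy":0,"wz":0},{"hand":-1,"dx":0,"dy":0,"dz":0,"wx":0,"wy":0,"wz":0},{"hand":-1,"dx":0,"dy":0,"dz":0,"wx":0,"wy":0,"wz":0}]'
python3 look.py 10
```

```text
time_s: 11.05
position: [0.4457, -0.1782, 0.0134]
tcp_rot: [[0.995, -0.101, 0.001], [-0.101, -0.995, -0.001], [0.001, 0.001, -1.0]]
force: [0.2, -0.1, -3.5]
opening: 0.138
t 11.05 pos [ 0.4457 -0.1782  0.0134] yaw -5.78 F [ 0.21 -0.12 -3.55] M [-0.01  0.06  0.07] op 0.138
tcp in bed -0.1048 -0.0013 edge x~ -0.0148
```

View pics/w10.png

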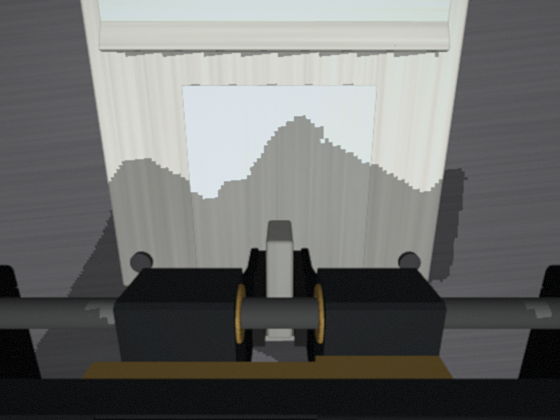

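The plate hovers about 7 mm over the bed, centred and square. Lowering in small steps to contact.

```bash
python3 -m handwheel '[{"hand":-1,"dx":0,"dy":0,"dz":-0.3,"wx":0,"wy":0,"wz":0},{"hand":-1,"dx":0,"dy":0,"dz":-0.2,"wx":0,"wy":0,"wz":0},{"hand":-1,"dx":0,"dy":0,"dz":0,"wx":0,"wy":0,"wz":0},{"hand":-1,"dx":0,"dy":0,"dz":0,"wx":0,"wy":0,"wz":0}]'
python3 -m handwheel '[{"hand":-1,"dx":0,"dy":0,"dz":-0.1,"wx":0,"wy":0,"wz":0},{"hand":-1,"dx":0,"dy":0,"dz":0,"wx":0,"wy":0,"wz":0}]'
python3 -m handwheel '[{"hand":-1,"dx":0,"dy":0,"dz":-0.1,"wx":0,"wy":0,"wz":0},{"hand":-1,"dx":0,"dy":0,"dz":0,"wx":0,"wy":0,"wz":0}]'
```

```text
time_s: 11.55
position: [0.4451, -0.178, 0.0079]
tcp_rot: [[0.995, -0.101, -0.0], [-0.101, -0.995, 0.0], [-0.0, -0.0, -1.0]]
force: [-0.1, -0.2, -4.1]
opening: 0.138
time_s: 11.75
position: [0.4451, -0.1779, 0.0069]
tcp_rot: [[0.995, -0.101, -0.0], [-0.101, -0.995, 0.0], [-0.0, -0.0, -1.0]]
force: [-0.2, -0.2, -4.2]
opening: 0.136
time_s: 11.95
position: [0.4452, -0.178, 0.006]
tcp_rot: [[0.995, -0.101, 0.0], [-0.101, -0.995, -0.0], [0.0, 0.0, -1.0]]
force: [-0.5, 0.0, -1.9]
opening: 0.134
```

```bash
python3 -m handwheel '[{"hand":-1,"dx":0,"dy":0,"dz":-0.05,"wx":0,"wy":0,"wz":0},{"hand":-1,"dx":0,"dy":0,"dz":0,"wx":0,"wy":0,"wz":0}]'
python3 -m handwheel '[{"hand":-1,"dx":0,"dy":0,"dz":-0.05,"wx":0,"wy":0,"wz":0},{"hand":-1,"dx":0,"dy":0,"dz":0,"wx":0,"wy":0,"wz":0}]'
```

```text
time_s: 12.15
position: [0.4452, -0.178, 0.006]
tcp_rot: [[0.995, -0.101, 0.0], [-0.101, -0.995, -0.0], [0.0, 0.0, -1.0]]
force: [-1.9, 0.9, 4.7]
opening: 0.135
time_s: 12.35
position: [0.4452, -0.178, 0.006]
tcp_rot: [[0.995, -0.101, 0.001], [-0.101, -0.995, -0.0], [0.001, 0.0, -1.0]]
force: [-2.3, 0.2, 9.1]
opening: 0.134
```

Contact stiffness is about 10 N per mm of command. Easing to a light load, then sliding in along bed +x.

```bash
python3 -m handwheel '[{"hand":-1,"dx":0,"dy":0,"dz":0.08,"wx":0,"wy":0,"wz":0},{"hand":-1,"dx":0.2,"dy":-0.02,"dz":0,"wx":0,"wy":0,"wz":0},{"hand":-1,"dx":0.3,"dy":-0.03,"dz":0,"wx":0,"wy":0,"wz":0},{"hand":-1,"dx":0.3,"dy":-0.03,"dz":0,"wx":0,"wy":0,"wz":0},{"hand":-1,"dx":0.3,"dy":-0.03,"dz":0,"wx":0,"wy":0,"wz":0},{"hand":-1,"dx":0.3,"dy":-0.03,"dz":0,"wx":0,"wy":0,"wz":0},{"hand":-1,"dx":0,"dy":0,"dz":0,"wx":0,"wy":0,"wz":0}]'
python3 look.py 11
```

```text
time_s: 13.05
position: [0.4574, -0.1783, 0.006]
tcp_rot: [[0.995, -0.101, -0.003], [-0.101, -0.995, 0.002], [-0.004, -0.002, -1.0]]
force: [-4.2, 1.5, 6.6]
opening: 0.137
t 13.05 pos [ 0.4574 -0.1783  0.006 ] yaw -5.77 F [-4.17  1.46  6.64] M [0.14 0.6  0.01] op 0.137
tcp in bed -0.0931 -0.0002 edge x~ -0.0031
```

View pics/w11.png

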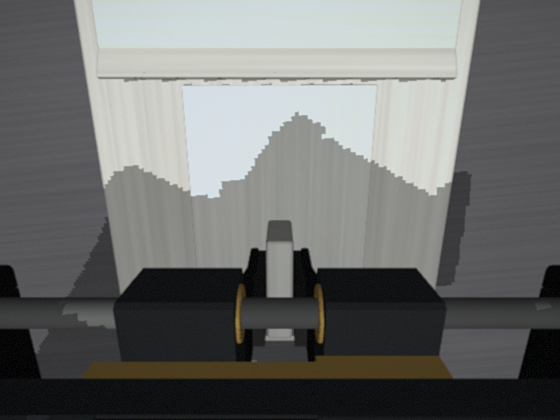

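The edge is 3 mm before the leaf, flat and square. Continuing.

```bash
python3 -m handwheel '[{"hand":-1,"dx":0.3,"dy":-0.03,"dz":0.03,"wx":0,"wy":0,"wz":0},{"hand":-1,"dx":0.3,"dy":-0.04,"dz":0,"wx":0,"wy":0,"wz":0},{"hand":-1,"dx":0.3,"dy":-0.03,"dz":0,"wx":0,"wy":0,"wz":0},{"hand":-1,"dx":0.3,"dy":-0.04,"dz":0,"wx":0,"wy":0,"wz":0},{"hand":-1,"dx":0.3,"dy":-0.03,"dz":0,"wx":0,"wy":0,"wz":0},{"hand":-1,"dx":0.3,"dy":-0.03,"dz":0,"wx":0,"wy":0,"wz":0},{"hand":-1,"dx":0,"dy":0,"dz":0,"wx":0,"wy":0,"wz":0}]'
python3 look.py 12
```

```text
time_s: 13.85
position: [0.4783, -0.1816, 0.006]
tcp_rot: [[0.995, -0.101, 0.002], [-0.101, -0.995, -0.001], [0.002, 0.0, -1.0]]
force: [-2.2, 0.9, 2.2]
opening: 0.137
t 13.85 pos [ 0.4783 -0.1816  0.006 ] yaw -5.8 F [-2.2   0.88  2.19] M [0.3  0.37 0.04] op 0.137
tcp in bed -0.0721 -0.0014 edge x~ 0.0179
```

View pics/w12.png

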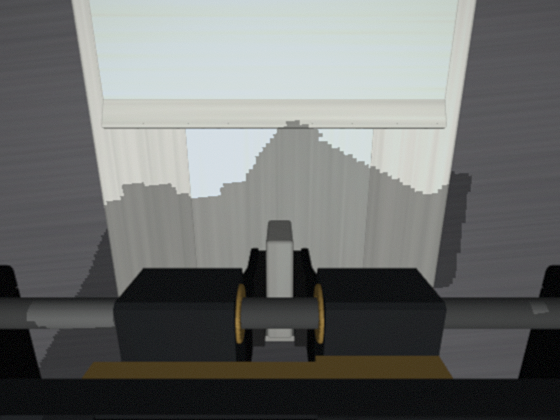

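View pics/s12.png

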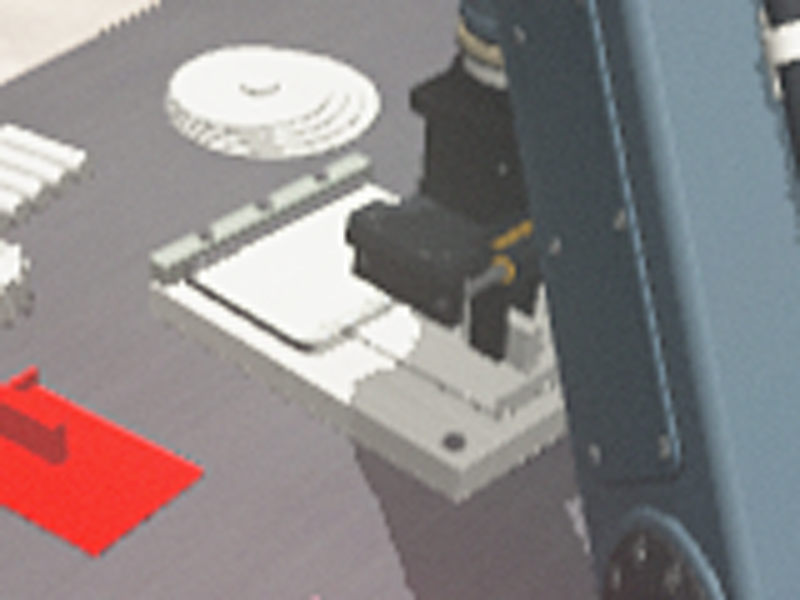

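The plate edge is about 18 mm under the leaf (leaf edge at row 127, straight and down). There are 17 mm to go.

```bash
python3 -m handwheel '[{"hand":-1,"dx":0.3,"dy":-0.03,"dz":0,"wx":0,"wy":0,"wz":0},{"hand":-1,"dx":0.3,"dy":-0.03,"dz":0,"wx":0,"wy":0,"wz":0},{"hand":-1,"dx":0.3,"dy":-0.02,"dz":0,"wx":0,"wy":0,"wz":0},{"hand":-1,"dx":0.3,"dy":-0.02,"dz":0,"wx":0,"wy":0,"wz":0},{"hand":-1,"dx":0.3,"dy":-0.02,"dz":0,"wx":0,"wy":0,"wz":0},{"hand":-1,"dx":0.2,"dy":-0.02,"dz":0,"wx":0,"wy":0,"wz":0},{"hand":-1,"dx":0,"dy":0,"dz":0,"wx":0,"wy":0,"wz":0},{"hand":-1,"dx":0,"dy":0,"dz":0,"wx":0,"wy":0,"wz":0},{"hand":-1,"dx":0,"dy":0,"dz":0,"wx":0,"wy":0,"wz":0}]'
python3 look.py 13
python3 - <<'E'
from h import *
cal=np.load("pics/w13cal.npy",allow_pickle=True).item(); p=np.load("pics/w13.npy"); d=np.load("pics/w13d.npy")
for u in(150,280,400):
  for v in (60,100,130): print(u,v,dpt(cal,u,v,d[v,u]).round(4))
E
```

```text
time_s: 14.85
position: [0.4951, -0.183, 0.006]
tcp_rot: [[0.995, -0.101, 0.002], [-0.101, -0.995, -0.001], [0.002, 0.0, -1.0]]
force: [0.3, 1.6, 0.1]
opening: 0.133
t 14.85 pos [ 0.4951 -0.183   0.006 ] yaw -5.82 F [0.33 1.56 0.14] M [ 0.26  0.05 -0.03] op 0.133
tcp in bed -0.0552 -0.001 edge x~ 0.0348
150 60 [ 0.5996 -0.1376  0.0343]
150 100 [ 0.5833 -0.1343  0.035 ]
150 130 [ 0.5704 -0.1315  0.035 ]
280 60 [ 0.5939 -0.1938  0.034 ]
280 100 [ 0.5774 -0.1921  0.034 ]
280 130 [ 0.5642 -0.1908  0.0342]
400 60 [ 0.5884 -0.2454  0.0353]
400 100 [ 0.5718 -0.2459  0.034 ]
400 130 [ 0.5586 -0.2458  0.0344]
```

View pics/w13.png

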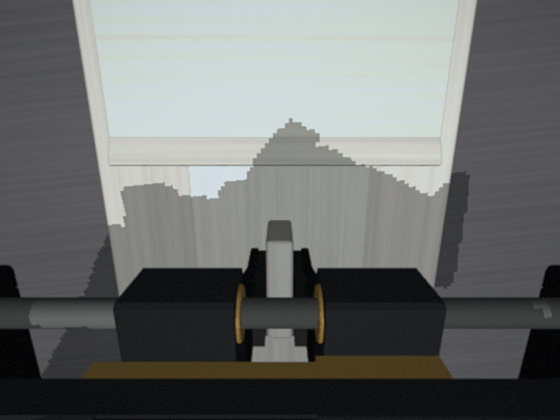

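The lap is about 35 mm and the leaf top sits at 0.034–0.035 everywhere, which is its flat height. The rib has not moved in the jaws. Pressing.

```bash
python3 -m handwheel '[{"hand":-1,"dx":0,"dy":0,"dz":-0.05,"wx":0,"wy":0,"wz":0},{"hand":-1,"dx":0,"dy":0,"dz":-0.05,"wx":0,"wy":0,"wz":0},{"hand":-1,"dx":0,"dy":0,"dz":0,"wx":0,"wy":0,"wz":0},{"hand":-1,"dx":0,"dy":0,"dz":0,"wx":0,"wy":0,"wz":0}]'
python3 -m handwheel '[{"hand":-1,"dx":0,"dy":0,"dz":-0.05,"wx":0,"wy":0,"wz":0},{"hand":-1,"dx":0,"dy":0,"dz":0,"wx":0,"wy":0,"wz":0},{"hand":-1,"dx":0,"dy":0,"dz":0,"wx":0,"wy":0,"wz":0}]'
```

```text
time_s: 15.35
position: [0.4951, -0.183, 0.006]
tcp_rot: [[0.995, -0.101, 0.002], [-0.101, -0.995, -0.001], [0.002, 0.001, -1.0]]
force: [-0.0, 2.4, 7.4]
opening: 0.135
time_s: 15.65
position: [0.4951, -0.183, 0.006]
tcp_rot: [[0.995, -0.101, 0.002], [-0.101, -0.995, -0.001], [0.002, 0.001, -1.0]]
force: [-1.2, 2.1, 11.5]
opening: 0.134
```

```bash
python3 -m handwheel '[{"hand":-1,"dx":0,"dy":0,"dz":-0.04,"wx":0,"wy":0,"wz":0},{"hand":-1,"dx":0,"dy":0,"dz":0,"wx":0,"wy":0,"wz":0},{"hand":-1,"dx":0,"dy":0,"dz":0,"wx":0,"wy":0,"wz":0},{"hand":-1,"dx":0,"dy":0,"dz":0,"wx":0,"wy":0,"wz":0},{"hand":-1,"dx":0,"dy":0,"dz":0,"wx":0,"wy":0,"wz":0}]'
python3 look.py 14
python3 - <<'E'
from h import *
cal=np.load("pics/w14cal.npy",allow_pickle=True).item(); d=np.load("pics/w14d.npy")
O=np.array([.5501,-.1876,0]);X=np.array([.9948,-.102,0]);Y=np.array([.102,.9948,0])
for u,v in((150,100),(280,60),(400,100),(280,130)): print("leaf",dpt(cal,u,v,d[v,u]).round(4))
for u,v in((210,185),(215,230),(350,185),(340,230)): print("plate",dpt(cal,u,v,d[v,u]).round(4))
p,dd=vision.capture("top"); cv2.imwrite("pics/t14.png",p[:,:,::-1])
E
```

```text
time_s: 16.15
position: [0.4951, -0.183, 0.006]
tcp_rot: [[0.995, -0.101, 0.002], [-0.101, -0.995, -0.001], [0.002, 0.001, -1.0]]
force: [-2.4, 2.9, 14.9]
opening: 0.135
t 16.15 pos [ 0.4951 -0.183   0.006 ] yaw -5.81 F [-2.36  2.91 14.92] M [0.56 0.36 0.02] op 0.135
tcp in bed -0.0552 -0.001 edge x~ 0.0348
leaf [ 0.5832 -0.1345  0.0356]
leaf [ 0.5936 -0.1938  0.0363]
leaf [ 0.5719 -0.2457  0.0346]
leaf [ 0.5643 -0.1908  0.0345]
plate [ 0.5406 -0.1531  0.028 ]
plate [ 0.5164 -0.1517  0.0277]
plate [ 0.5336 -0.2229  0.0287]
plate [ 0.5099 -0.2168  0.0281]
```

View pics/w14.png

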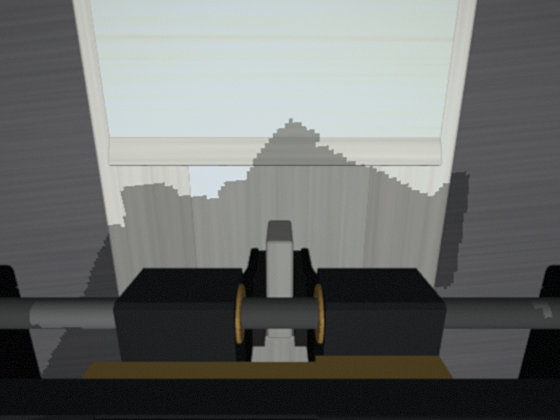

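View pics/t14.png

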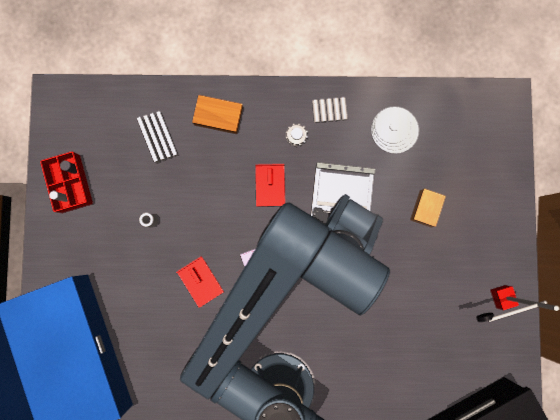

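The plate is flat (top at 0.028–0.029), the leaf is flat, Fz is 14.9 N and the bystanders have not moved: cutter (297,133), sleeve (148,219), cartons (218,113) and (430,208). Handing in.

```bash
python3 -c "
from rig import hand_in
print(hand_in())"
```

```text
the job is handed in; nothing more can be done
None
```

The plate is back under the leaf and I handed the job in at about 16 s, still gripping the rib and pressing down. I picked it up by its rib, set it on the bed in front of the leaf and slid it in squarely.

**Last checks:**
- **Position:** the leaf laps the plate by about 35 mm. The plate is about 1 mm off centre, and its yaw of −5.8° matches the bed's −5.85°.
- **Flatness:** the plate top read 28–29 mm and the leaf top 34.5–36 mm, so both are lying flat.
- **Force and grip:** the downward push was 14.9 N. The gripper opening of 0.135 of full (about 12 mm) matches the rib.
- **Bystanders:** the cutter, the sleeve and both carton-like boxes looked unmoved in the last top view.

**What disagreed:** the first grasp closed just above the rib without moving the plate. The cameras showed the fingertips about 30 mm higher than the reported tool position. I trusted the cameras, went lower, and the second grasp held. The plate's plain edge is hidden under the leaf, so the 35 mm lap is worked out from the tool position and a camera measurement taken before it went in.

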